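Hang the bedside lantern on its snap hook

ROBOT

A 6-joint arm with a two-finger parallel gripper is mounted at the origin on the work surface. World frame = base frame: x ahead of the robot, y to its left, z up, the work surface at z = 0. Lengths are in mm, angles in rad, forces in N, time in s.
With the tool pointing down it reaches from about 350 to 975 mm from the base axis. Payload 7.1 kg.
Tool frame: the origin (TCP) lies between the finger pads; the fingertips stand 19 mm ahead of it and the grasp point (between the pads) is the TCP; z points along the fingers, y is the line along which they close (so a half turn about z gives the same grasp; the last joint's range is limited). The gripper opens to 88 mm and grips with 3 to 60 N. Pads are 20 mm wide; open, the fingers measure 115 mm over their backs; the gripper's body (75 mm by 178 mm) begins 61 mm behind the grasp point.
Start: joints at [1.243, 0.423, 1.63, -0, 1.089, -0.019], TCP at [189.915, 595.43, 241.675] pointing down, gripper open.
Joint ranges: [-3, 3], [-0.9, 2.11], [0.09, 2.58], [-1.31, 4.45], [0.11, 2.69], [-2.54, 2.54]. Speed limits (rad/s): [2.39, 2.39, 3.01, 3.14, 3.14, 3.14].

INTERFACE

Orientations are given as a rotation vector (axis times angle).
In Python, from workcell import ctrl gives the robot as it stands.
- The arm moves only by the tool arm_command, never from a script. Its argument "series" is a list of rows, each an object with "linear": the shift along the tool's x, y, z in m, a list of three; "turn": the turn about the tool's z in rad. A call has 1 to 10 rows; each row shifts and turns the commanded pose from where the row before left it, along the tool's axes as they then stand; what a row does not reach is not made up. A row lasts 1/10 s, in which the tool goes at most 50 mm and 8.59 degrees, less where a joint would pass 70% of its speed; a pose out of reach is approached as far as the arm can. A call with a gripper value outside its range is refused whole. "jaw" is the opening, from -1 (shut) to 1 (fully open), set as the call begins (left out, the last holds). The fingers move at their own pace and stop on an object; the grip force is fixed at half the most. Time passes only in rows, so rows that do not move let the fingers close. It gives the time, the measured TCP pose, the force, the opening and the grip force at its end, in the units of the state.
- ctrl.get_obs(): the state, without advancing time (a new reading comes with each control period).
- ctrl.get_image(name): name is "scene" or "top" or "wrist"; returns a dict with "frame" (420x560x3 uint8, blue, green, red), "fx", "fy", "cx", "cy" (pixels), "k1" (the pictures are not rectified: a ray, as slopes to the right and down, at radius r is drawn at 1 + k1 r^2 times it, then the intrinsics apply), "rvec" (rotation vector, rad) and "tvec" (3), from world to camera coordinates, as OpenCV has them. Camera axes: x right, y down, z forward; pixel columns grow to the right and rows downward; lengths in mm; the calibration is good to about 2 mm. A picture is of the moment at which its call begins. There is no depth.
- ctrl.close_job(): hands the job in; it is judged then, once.
The state is a dict: "t": time; "qpos": joint angles; "qvel": joint speeds; "joint_torque": joint torques, N m; "ee_pos": TCP position; "orientation": TCP orientation; "ft_force": force on the tool from outside, world axes, zero at the start; "moment": the same for the moment, N m; "width": finger opening in mm; "grasp_force": force on a finger pad.
Only numpy, scipy, OpenCV 4.12 (cv2) and the standard library are available. Lean on these libraries where they do the work, as an engineer would, in place of code of your own. Each camera call takes 0.05 s, during which the arm holds its last target. There are 200 camera calls.

TASK

Swing the lantern's wire bail up from flat to upright while the lantern stays standing on the dresser, then lift the lantern by the bail and hang it on the hanger's snap hook: press the middle of the bail down through the spring gate until it is fully home in the hook and the gate has closed above it. Press and set it down gently, by feel, without dropping or ramming it (the hook's exact height is not known), keep the lantern upright, leave the other things on the dresser where they are, and let go with the lantern hanging still.

Things in the scene. Friction and masses are not known exactly. Their poses are not given: they have to be found in the camera images.
- lantern_center (a point): round battery lantern, 76 mm wide, 94 mm high (97 mm with its cap), black base and top, white diffuser between; mass 0.30 to 0.50 kg with bail. Point on its axis 47 mm above its underside; z up, y = the bail's pivot line. The bail pivots on two ears at y = +-46 mm, 85 mm above the underside, and at the start lies flat towards the lantern's -x side
- bail_mid (a point): middle of the bail's top bar (wire centre). The bail is a U of round steel wire 8 mm thick: the bar runs along this point's y from -40 to +40 mm, 112 mm from the pivot line, two arms at y = +-46 mm. -x points from the pivots outward to the bar. Two black roller sleeves, 12 mm thick, cover y = 13 to 37 and -13 to -37 mm; the bare middle goes in the hook
- bail (a joint): bail angle, rad: 0 = flat, level, on the lantern's -x side; 1.57 = upright (lantern's underside 197 mm below the bar). It swings almost freely and falls back unless held, so it stays held from raising to hanging. Its roller sleeves turn nearly freely on the wire: pinched by one sleeve (about 25 mm off the middle), the bail turns in the grip. Keep it slightly taut: a push along it tips the lantern
- stand: hanger, fixed: steel foot 110 mm wide, 12 mm thick; post; telescoping rod with a level arm (9 mm round bar) along this frame's -x, ending in a snap hook, a U open upwards, in the x-z plane, 9 mm thick in y. Origin: on the post axis at the dresser top. The rod was set by hand, its height is NOT reported: a bar fully home in the hook has its centre anywhere from 226 to 253 mm up
- hook_foot (a point): point on the dresser top straight below the hook's seat, 90 mm from the post axis along -x; axes as the stand. Seen from here the gate hinge is at x = +14 mm, its free end at -10, the tip's inner face at about -14, flaring outward above. Heights above the centre of a bar fully home: gate top 25 mm, arm top 28, rounded tip top 35; hook underside 13 below. Lantern and hanger must never press on each other with over 18 N
- gate (a joint): angle of the hook's spring gate, rad: 0 = closed (level), grows as it is pushed down into the hook; 0.26 N m/rad, springs shut by itself. The lantern's weight alone holds it at 0.1 to 0.5. Pressed straight down 6 mm outward (-x) of hook_foot, a bar slips past its end near 0.7 rad, 16 to 20 mm below first touch, at 9 to 15 N (weight included), then is free for the last 6 to 9 mm to the seat
- book: bystander, not to be moved: a closed book, 130 x 190 x 30 mm, lying flat; origin at the centre of its underside
- glasses_case: bystander, not to be moved: a dark glasses case, 150 x 52 x 36 mm, long side along its x; origin at the centre of its underside
- cream_jar: bystander, not to be moved: a small glass jar with white lid, 56 mm across, 45 mm high; origin at the centre of its underside
- mug: bystander, not to be moved: a white mug, 80 mm across, 90 mm high; origin at the centre of its underside
- alarm_clock: bystander, not to be moved: a black alarm clock, 50 x 110 x 81 mm; origin at the centre of its underside
- tissue_box: bystander, not to be moved: a cardboard tissue box, 120 x 220 x 80 mm; origin at the centre of its underside
- trinket_tray: bystander, not to be moved: a low wooden tray, 120 x 160 x 22 mm; origin at the centre of its underside

How it is judged (in metres and radians):
On the way, in this order (a step that is already met when the one before it is completed fails the run):
1. the bail is upright (within about 12 degrees) while the lantern stands on the dresser (value of joint bail between 1.36 and 1.78 rad and height (world z) of lantern_center below 0.053 m and angle between lantern_center's own z axis and vertical below 0.15 rad), for 0.2 s.
2. the lantern is lifted clear of the dresser by its bail (height (world z) of lantern_center above 0.067 m and angle between lantern_center's own z axis and vertical below 0.45 rad), for 0.1 s.
3. the bail pushes the gate open (value of joint gate above 0.45 rad and horizontal distance between bail_mid and hook_foot below 0.025 m and height (world z) of lantern_center above 0.067 m).
At the end, for the whole second after the job is handed in: the lantern hangs by its bail in the hook: middle of the bar within 12 mm (horizontally) of the seat, carried by the hook (over 1.5 N), gate closed (under 0.04 rad), lantern at least 20 mm clear of the dresser, within 14 degrees of upright, still (under 50 mm/s) and released (horizontal distance between bail_mid and hook_foot below 0.012 m and value of joint gate below 0.04 rad and contact force between lantern and stand above 1.5 N and height (world z) of lantern_center above 0.067 m and height (world z) of bail_mid above 0.21 m and angle between lantern_center's own z axis and vertical below 0.25 rad and linear speed of lantern below 0.05 m/s); the robot touches nothing.
It fails at once if the lantern and the hanger press or knock on each other with more than 18 N (contact force between lantern and stand above 18 N).
It fails at once if the lantern is dropped into the hook (moves faster than 0.25 m/s there) (horizontal distance between bail_mid and hook_foot below 0.02 m and linear speed of lantern above 0.25 m/s).
It fails at once if the lantern is tipped more than 35 degrees (angle between lantern_center's own z axis and vertical above 0.61 rad).
It fails at once if a bystander is moved more than 30 mm (distance of any of book, glasses_case, cream_jar, mug, alarm_clock, tissue_box, trinket_tray from where it was at the start of the episode above 0.03 m).
It also fails if it takes over 72 s, if anything falls off the work surface, if the arm or the gripper's body presses on something with over 40 N, if the wrist force passes 120 N, or if a joint passes its speed limit or range.

## Working session

There is one attempt and no reset: what is moved stays moved. The work goes in short steps, Python scripts to look and compute and a tool call to move; the robot and the scene stay as the last step left them, time stands still between calls to the robot, and variables do not carry over. Pictures are saved under pics/ and viewed, at most 10 in all, crops included, and the job is handed in when it is done.

Besides the shell and the picture viewer there is one more tool, called after "Emit:" as name([rows], argument=value, ...), one row to a line, values as JSON. arm_command: Moves the arm, as the interface text tells. Its arguments: {"type":"object","properties":{"series":{"type":"array"},"jaw":{"type":"number"}},"required":["series"]}

```bash
mkdir -p pics; cat > h.py <<'E'
import numpy as np, cv2
from scipy.spatial.transform import Rotation as R
from workcell import ctrl
def cam(n):
    d=ctrl.get_image(n); d['frame']=np.ascontiguousarray(d['frame']); return d
def K(d): return np.array([[d['fx'],0,d['cx']],[0,d['fy'],d['cy']],[0,0,1.]])
def D(d): return np.array([d['k1'],0,0,0,0.])
def ray(d,px):
    n=cv2.undistortPoints(np.array([[px]],float),K(d),D(d))[0,0]
    Rm=R.from_rotvec(np.ravel(d['rvec'])).as_matrix(); t=np.ravel(d['tvec'])
    return -Rm.T@t, Rm.T@np.array([n[0],n[1],1.])
def onz(d,px,z):
    c,v=ray(d,px); return c+v*(z-c[2])/v[2]
def tri(d1,p1,d2,p2):
    c1,v1=ray(d1,p1);c2,v2=ray(d2,p2)
    s=np.linalg.lstsq(np.c_[v1,-v2],c2-c1,rcond=None)[0]
    a=c1+s[0]*v1;b=c2+s[1]*v2
    return (a+b)/2,np.linalg.norm(a-b)
def proj(d,P):
    return cv2.projectPoints(np.atleast_2d(np.array(P,float)),np.array(d['rvec'],float),np.array(d['tvec'],float),K(d),D(d))[0][:,0]
E
python3 - <<'E'
from h import *
import pickle
o=ctrl.get_obs(); print(o)
for n in ['scene','top','wrist']:
    d=cam(n); pickle.dump(d,open(f'pics/{n}0.pkl','wb'))
    cv2.imwrite(f'pics/{n}0.png',d['frame']); print(n,ray(d,(280,210)),d['fx'],d['k1'])
E
```

```text
{'t': 0.0, 'qpos': array([ 1.24302752e+00,  4.23799132e-01,  1.63067281e+00,  2.36360058e-07,
        1.08858308e+00, -1.90144712e-02]), 'qvel': array([ 1.30309048e-04,  1.74232926e-03,  4.44853609e-04,  9.15716679e-05,
       -5.19517300e-04, -3.02469456e-04]), 'joint_torque': array([ 1.43725531e-03, -5.44631660e+01, -2.73669970e+01,  6.43573212e-02,
        2.27383920e-02, -1.16119481e-04]), 'ee_pos': array([189.73912775, 594.96536215, 240.93446344]), 'orientation': array([-4.83027286e-01, -3.10398091e+00,  2.26240230e-03]), 'ft_force': array([0.27721361, 0.20325885, 0.56655965]), 'moment': array([-0.02120772,  0.04219182, -0.02465358]), 'grasp_force': 0.0, 'width': 88.07754736505144}
scene (array([1047.78398474,  758.92801657,  831.29056015]), array([-0.46328097, -0.64477239, -0.60806623])) 426.1500756166119 -0.06870099502990251
top (array([ 405.32350898,   46.22086851, 1546.22734744]), array([ 0.10777907, -0.0015567 , -0.99423293])) 422.9354013665801 -0.07121326424994916
wrist (array([114.73540733, 618.8184313 , 384.37836027]), array([ 0.26280094, -0.08000095, -0.96157509])) 322.34651460956974 -0.07419947193719525
```

View pics/scene0.png

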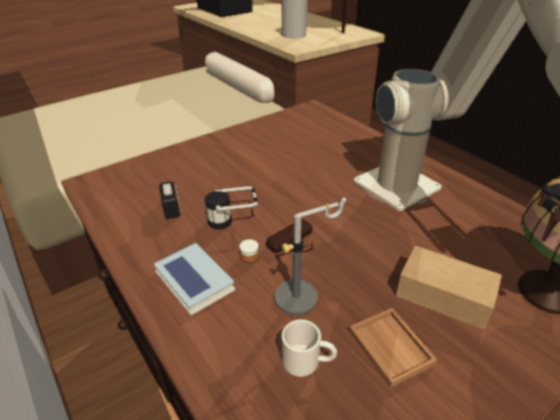

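View pics/top0.png

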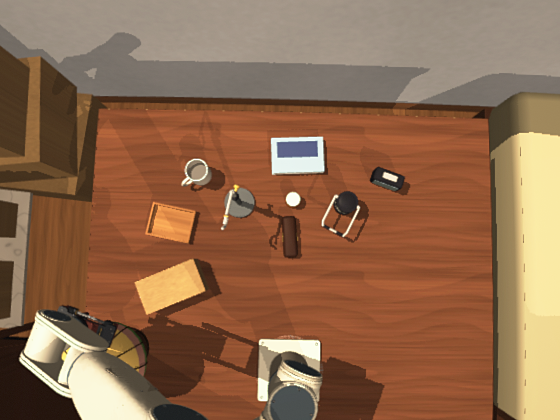

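The scene view shows the lantern at about (218,210) with its bail pointing toward the robot, and the hanger at (297,295) with its hook at (340,208). In the top view the lantern is at (347,200), the bail bar near (338,230), the hanger foot at (239,202) and the hook near (224,226).

```bash
python3 - <<'E'
import pickle,cv2,numpy as np
t=pickle.load(open('pics/top0.pkl','rb'))['frame'];s=pickle.load(open('pics/scene0.pkl','rb'))['frame']
f=lambda im,x,y,w,h,k:cv2.resize(im[y:y+h,x:x+w],None,fx=k,fy=k,interpolation=cv2.INTER_CUBIC)
a=np.vstack([np.hstack([f(t,315,180,66,50,6)[:, :396],f(t,210,180,66,50,6)]),np.hstack([f(s,200,175,66,50,6),f(s,285,190,66,50,6)])])
print(a.shape);cv2.imwrite('pics/m.png',a)
E
```

```text
(600, 792, 3)
```

View pics/m.png

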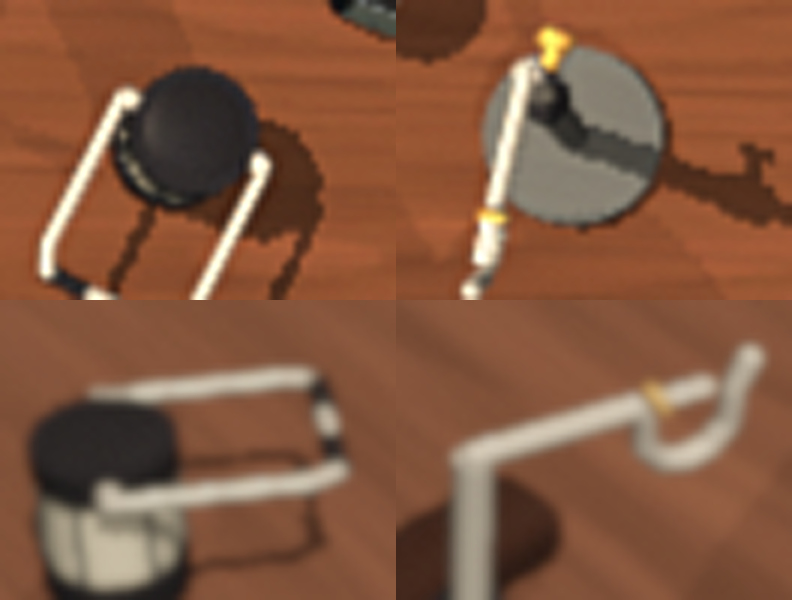

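The crops show, in source pixels (top view): ears (336.3,196.2) and (358.5,207.2), bail corner (322.5,225), foot disc centre (239.5,202.8), arm root (231.5,191.7) and hook tip (222.3,228.7). In the scene view the bar corners are at (252.5,188.3) and (257.2,202.8), and the hook tip is at (344.5,198.7).

```bash
python3 - <<'E'
from h import *
import pickle
t=pickle.load(open('pics/top0.pkl','rb'));s=pickle.load(open('pics/scene0.pkl','rb'))
np.set_printoptions(precision=1,suppress=True)
e1=onz(t,(336.3,196.2),85);e2=onz(t,(358.5,207.2),85);print('ears',e1,e2,np.linalg.norm(e1-e2),(e1+e2)/2,'cap',onz(t,(347.8,200.8),97))
# bail bar: mask sleeves/white in lower area of top
print('corner',onz(t,(322.5,225),85))
print('scene corners',onz(s,(252.5,188.3),85),onz(s,(257.2,202.8),85),'ear',onz(s,(218,207.8),85))
P=(e1+e2)/2; u=np.array([-(e1-e2)[1],(e1-e2)[0],0]);u/=np.linalg.norm(u); 
print('u',u,'bar',P+112*u, P-112*u, proj(t,[P+112*u,P-112*u]))
print('foot',onz(t,(239.5,202.8),12))
print('tip',tri(t,(222.3,228.7),s,(344.5,198.7)))
print('armroot',tri(t,(231.5,191.7),s,(285+(475-396)/6,190+(455-300)/6)))
print('gold clamp',tri(t,(210+(490-396)/6,180+217/6),s,(285+(658-396)/6,190+97/6)))
# foot in scene: grey disc
hsv=cv2.cvtColor(t['frame'],cv2.COLOR_BGR2HSV);m=((hsv[...,1]<60)&(hsv[...,2]>60)&(hsv[...,2]<160)).astype(np.uint8)
m[:,:215]=0;m[:,265:]=0;m[:180]=0;m[225:]=0
c=max(cv2.findContours(m,0,2)[0],key=cv2.contourArea);print(cv2.minEnclosingCircle(c))
cv2.imwrite('pics/m2.png',np.hstack([cv2.resize(t['frame'][205:255,315:381],None,fx=6,fy=6,interpolation=2),cv2.resize(t['frame'][185:235,210:276],None,fx=6,fy=6,interpolation=2)]))
E
```

```text
ears [ 616.9 -151.6   85. ] [ 580.  -229.8   85. ] 86.39301045308495 [ 598.5 -190.7   85. ] cap [ 600.  -190.1   97. ]
corner [ 514.9 -104.6   85. ]
scene corners [ 482.3 -172.3   85. ] [ 512.5 -100.8   85. ] ear [ 617.4 -148.8   85. ]
u [-0.9  0.4  0. ] bar [ 497.1 -143.    85. ] [ 699.8 -238.5   85. ] [[333.5 230.4]
 [361.1 173.5]]
foot [594.6 192.4  12. ]
tip (array([482. , 217.7, 271.7]), np.float64(1.8821870110009082))
armroot (array([596.3, 195.1, 262.6]), np.float64(2.803939965949572))
gold clamp (array([521.1, 209.8, 263.6]), np.float64(1.413607900789342))
((239.13333129882812, 202.14666748046875), 14.86749267578125)
```

View pics/m2.png

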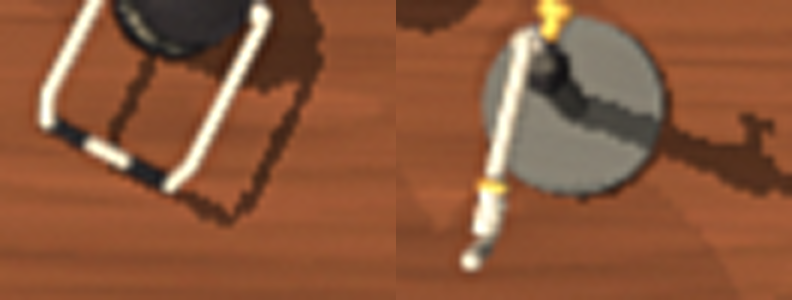

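In the crops the bar's bare middle is at (332.8,230.2) px, with the sleeves at (326.3,227.5) and (339.7,234.2). This agrees with the bar position predicted from the ears, and the hook seat height comes out near 240 mm.

```bash
cat >> h.py <<'E'
def plan(target,yaxis=None,o=None):
    "delta in tool axes (m) and turn (rad) to world target mm / tool y along yaxis (mod half turn)"
    o=o or ctrl.get_obs(); Rm=R.from_rotvec(o['orientation']).as_matrix()
    d=Rm.T@(np.array(target,float)-o['ee_pos'])/1000
    a=None
    if yaxis is not None:
        v=Rm.T@np.array([*yaxis,0.]); a=np.arctan2(-v[0],v[1]); a=(a+np.pi/2)%np.pi-np.pi/2
    print('delta',np.round(d,4),'turn',a,'xaxis',Rm[:,0].round(3),'yaxis',Rm[:,1].round(3),'q6',o['qpos'][5].round(3),'pos',o['ee_pos'].round(1))
E
python3 - <<'E'
from h import *
import pickle
t=pickle.load(open('pics/top0.pkl','rb'));s=pickle.load(open('pics/scene0.pkl','rb'))
np.set_printoptions(precision=2,suppress=True)
a=onz(t,(326.3,227.5),85);b=onz(t,(339.7,234.2),85);print(a,b,np.linalg.norm(a-b),(a+b)/2)
d=(a-b)/np.linalg.norm(a-b);print(np.degrees(np.arctan2(d[1],d[0])))
S=s['frame'];
plan([505,-121,180],(.905,-.426))
E
```

```text
[ 506.51 -117.95   85.  ] [ 484.31 -164.79   85.  ] 51.83760297360323 [ 495.41 -141.37   85.  ]
64.64108496273708
delta [-0.52 -0.59  0.06] turn -1.4396217967518314 xaxis [-0.95  0.3   0.  ] yaxis [ 0.3   0.95 -0.  ] q6 -0.019 pos [189.8 595.1 241.1]
```

Emit:
arm_command([
  {"linear":[-0.03,-0.035,0],"turn":0},
  {"linear":[-0.03,-0.035,0],"turn":0},
  {"linear":[-0.03,-0.035,0],"turn":0},
  {"linear":[-0.03,-0.035,0],"turn":0},
  {"linear":[-0.03,-0.035,0],"turn":0},
  {"linear":[-0.03,-0.035,0],"turn":0},
  {"linear":[-0.03,-0.035,0],"turn":0},
  {"linear":[-0.03,-0.035,0],"turn":0},
  {"linear":[-0.03,-0.035,0],"turn":0},
  {"linear":[-0.03,-0.035,0],"turn":0},
])

```text
t: 1.15
ee_pos: [369.6, 169.1, 241.8]
orientation: [0.482, 3.104, 0.0]
ft_force: [0.7, 0.9, 0.4]
width: 88.0
grasp_force: 0.0
```

Emit:
arm_command([
  {"linear":[-0.03,-0.035,0],"turn":0},
  {"linear":[-0.03,-0.035,0],"turn":0},
  {"linear":[-0.03,-0.035,0],"turn":0},
  {"linear":[-0.03,-0.035,0],"turn":0},
  {"linear":[-0.03,-0.035,0],"turn":0},
  {"linear":[-0.03,-0.03,0],"turn":0},
  {"linear":[-0.02,-0.02,0],"turn":0},
  {"linear":[-0.02,-0.01,0],"turn":0},
  {"linear":[0,0,0],"turn":0.14},
  {"linear":[0,0,0],"turn":0.14},
])

```text
t: 2.15
ee_pos: [507.6, -120.7, 241.2]
orientation: [-0.922, -3.003, 0.0]
ft_force: [0.2, -0.8, 0.0]
width: 88.2
grasp_force: 0.0
```

Emit:
arm_command([
  {"linear":[0,0,0],"turn":0.14},
  {"linear":[0,0,0],"turn":0.14},
  {"linear":[0,0,0],"turn":0.14},
  {"linear":[0,0,0],"turn":0.14},
  {"linear":[0,0,0],"turn":0.14},
  {"linear":[0,0,0],"turn":0.14},
  {"linear":[0,0,0],"turn":0.14},
  {"linear":[0,0,0],"turn":0.14},
  {"linear":[0,0,0],"turn":0.14},
  {"linear":[0,0,0],"turn":0.14},
])

```text
t: 3.15
ee_pos: [507.4, -119.9, 241.5]
orientation: [-2.639, -1.704, 0.0]
ft_force: [0.4, 0.9, -0.1]
width: 87.6
grasp_force: 0.0
```

```bash
python3 - <<'E'
from h import *
import pickle
plan([506.8,-119.5,170],(.905,-.426))
d=cam('wrist');pickle.dump(d,open('pics/w1.pkl','wb'))
print(proj(d,[[506.8,-119.5,85],[485.4,-164.7,85],[496,-142,85]]), ctrl.get_obs()['t'])
cv2.imwrite('pics/w1.png',d['frame'])
E
```

```text
delta [ 0.0001 -0.0006  0.0715] turn 0.01617990811601233 xaxis [ 0.411  0.912 -0.   ] yaxis [ 0.912 -0.411 -0.   ] q6 0.169 pos [ 507.4 -119.9  241.5]
[[278.88794857 201.0519928 ]
 [277.96113912 249.35516071]
 [278.27931751 225.70824818]] 3.2
```

View pics/w1.png

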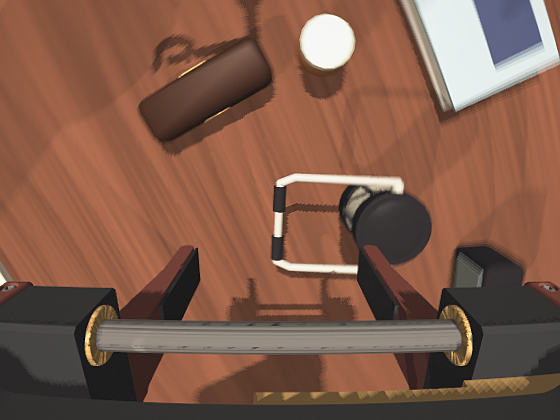

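The wrist view shows the sleeves at (279,199) and (277.5,248), within 2 px of prediction, and clear space for the fingers on both sides.

Emit:
arm_command([
  {"linear":[0.001,-0.0005,0.03],"turn":0.016},
  {"linear":[0,0,0.03],"turn":0},
  {"linear":[0,0,0.03],"turn":0},
  {"linear":[0,0,0.025],"turn":0},
  {"linear":[0,0,0.02],"turn":0},
  {"linear":[0,0,0.0135],"turn":0},
  {"linear":[0,0,0.008],"turn":0},
  {"linear":[0,0,0],"turn":0},
  {"linear":[0,0,0],"turn":0},
])

```text
t: 4.1
ee_pos: [508.0, -118.9, 85.7]
orientation: [2.647, 1.691, 0.001]
ft_force: [0.6, 0.0, -0.4]
width: 87.8
grasp_force: 0.0
```

Emit:
arm_command([
  {"linear":[0,0,0],"turn":0},
  {"linear":[0,0,0],"turn":0},
  {"linear":[0,0,0],"turn":0},
  {"linear":[0,0,0],"turn":0},
  {"linear":[0,0,0],"turn":0},
  {"linear":[0,0,0],"turn":0},
  {"linear":[0,0,0],"turn":0},
  {"linear":[0,0,0],"turn":0},
], jaw=-1)

```text
t: 4.9
ee_pos: [507.4, -118.8, 85.1]
orientation: [-2.648, -1.691, 0.0]
ft_force: [0.3, 0.4, -0.1]
width: 26.9
grasp_force: 0.0
```

```bash
python3 - <<'E'
from h import *
plan([506.8,-119.5,85],(.905,-.426))
o=ctrl.get_obs();print(o['width'],o['grasp_force'],o['ft_force'],o['t'])
th=np.linspace(0,np.pi/2,14)
y=112*(1-np.cos(th));z=-112*np.sin(th)
print(np.c_[np.diff(y),np.diff(z)].round(1))
E
```

```text
delta [-0.0009 -0.0003  0.0001] turn 0.005911562423089878 xaxis [ 0.421  0.907 -0.   ] yaxis [ 0.907 -0.421 -0.   ] q6 0.181 pos [ 507.4 -118.8   85.1]
26.914847206955386 0.0 [ 0.30300822  0.44359307 -0.07125935] 4.9
[[  0.8 -13.5]
 [  2.4 -13.3]
 [  4.  -12.9]
 [  5.6 -12.3]
 [  7.  -11.6]
 [  8.3 -10.6]
 [  9.6  -9.6]
 [ 10.6  -8.3]
 [ 11.6  -7. ]
 [ 12.3  -5.6]
 [ 12.9  -4. ]
 [ 13.3  -2.4]
 [ 13.5  -0.8]]
```

Emit:
arm_command([
  {"linear":[0,0,0],"turn":0},
  {"linear":[0,0,0],"turn":0},
  {"linear":[0,0,0],"turn":0},
  {"linear":[0,0,0],"turn":0},
  {"linear":[0,0,0],"turn":0},
], jaw=-1)

```text
t: 5.4
ee_pos: [507.6, -118.9, 85.2]
orientation: [2.647, 1.691, 0.0]
ft_force: [0.8, -2.1, -1.1]
width: 10.8
grasp_force: 30.0
```

Emit:
arm_command([
  {"linear":[0,0.0003,-0.0068],"turn":0},
  {"linear":[0,0.0005,-0.0067],"turn":0},
  {"linear":[0,0.001,-0.0067],"turn":0},
  {"linear":[0,0.0014,-0.0066],"turn":0},
  {"linear":[0,0.0018,-0.0065],"turn":0},
  {"linear":[0,0.0022,-0.0064],"turn":0},
  {"linear":[0,0,0],"turn":0},
])

```text
t: 6.1
ee_pos: [514.9, -122.2, 125.9]
orientation: [2.647, 1.69, 0.002]
ft_force: [-0.6, -1.2, -0.7]
width: 11.2
grasp_force: 30.0
```

Emit:
arm_command([
  {"linear":[0,0.0024,-0.0062],"turn":0},
  {"linear":[0,0.0027,-0.0061],"turn":0},
  {"linear":[0,0.0033,-0.0059],"turn":0},
  {"linear":[0,0.0035,-0.0058],"turn":0},
  {"linear":[0,0.0041,-0.0053],"turn":0},
  {"linear":[0,0.0041,-0.0053],"turn":0},
  {"linear":[0,0.0048,-0.0048],"turn":0},
  {"linear":[0,0.0048,-0.0048],"turn":0},
  {"linear":[0,0,0],"turn":0},
])

```text
t: 7.0
ee_pos: [542.0, -134.7, 169.8]
orientation: [2.647, 1.69, 0.002]
ft_force: [0.8, -0.3, -1.0]
width: 11.4
grasp_force: 30.0
```

```bash
python3 - <<'E'
from h import *
o=ctrl.get_obs();print(o['ft_force'],o['moment'],o['ee_pos'])
dz=o['ee_pos'][2]-85.1; th=np.arcsin(dz/112); y=(o['ee_pos']-[507.5,-118.8,85.1])@[.907,-.421,0]
print(th,112*(1-np.cos(th)),y,'remain y',112-y,'z',112-dz)
E
```

```text
[ 0.77577253 -0.30387834 -1.01626394] [-0.22288959  0.04067204 -0.0458667 ] [ 542.03371755 -134.7282113   169.8225646 ]
0.857870484103098 38.74641955735042 38.027858770722396 remain y 73.97214122927761 z 27.27743540040666
```

Emit:
arm_command([
  {"linear":[0,0.0053,-0.0042],"turn":0},
  {"linear":[0,0.0053,-0.0041],"turn":0},
  {"linear":[0,0.0058,-0.0035],"turn":0},
  {"linear":[0,0.0058,-0.0035],"turn":0},
  {"linear":[0,0.0062,-0.0028],"turn":0},
  {"linear":[0,0.0062,-0.0028],"turn":0},
  {"linear":[0,0.0065,-0.002],"turn":0},
  {"linear":[0,0.0065,-0.002],"turn":0},
  {"linear":[0,0,0],"turn":0},
])

```text
t: 7.9
ee_pos: [585.1, -154.7, 194.2]
orientation: [2.647, 1.691, 0.001]
ft_force: [0.3, -0.7, -1.5]
width: 11.2
grasp_force: 30.0
```

Emit:
arm_command([
  {"linear":[0,0.0066,-0.0012],"turn":0},
  {"linear":[0,0.0066,-0.001],"turn":0},
  {"linear":[0,0.0066,-0.0004],"turn":0},
  {"linear":[0,0.0066,-0.0002],"turn":0},
  {"linear":[0,0,0],"turn":0},
  {"linear":[0,0,0],"turn":0},
  {"linear":[0,0,0],"turn":0},
  {"linear":[0,0,0],"turn":0},
])

```text
t: 8.7
ee_pos: [608.1, -165.4, 197.1]
orientation: [2.647, 1.691, 0.0]
ft_force: [0.4, -0.9, 3.9]
width: 11.3
grasp_force: 30.0
```

```bash
python3 - <<'E'
from h import *
o=ctrl.get_obs();print(o['ft_force'],o['moment'],o['ee_pos'],o['width'])
s=cam('scene');w=cam('wrist')
y=np.array([.421,.907,0]);p=o['ee_pos']-25*y
print(proj(s,[o['ee_pos'],p,p-[0,0,112]]),proj(w,[o['ee_pos'],p]))
cv2.imwrite('pics/s2.png',np.hstack([cv2.resize(s['frame'][150:250,170:270],(400,400),interpolation=2),cv2.resize(w['frame'],(533,400))[:,70:470]]))
E
```

```text
[ 0.4220379  -0.87461782  3.94353926] [-0.22476893  0.09830835  0.01595782] [ 608.11456537 -165.40397433  197.07982756] 11.306365252760276
[[214.08449248 171.61841153]
 [213.44901521 166.98933406]
 [217.28827319 199.0170776 ]] [[281.11735621 279.32512307]
 [280.96852954 322.28133343]]
```

View pics/s2.png

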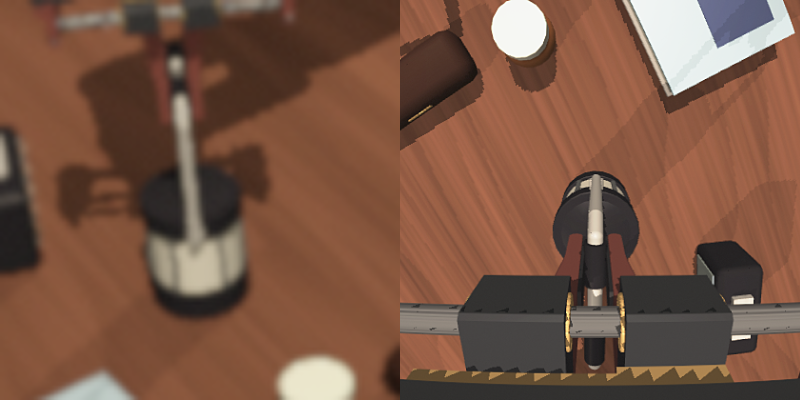

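The left half shows the bail upright above the standing lantern, and the right half shows the near sleeve held between the fingers. The force reads slightly compressive, so I'll ease up.

Emit:
arm_command([
  {"linear":[0,0,-0.001],"turn":0},
  {"linear":[0,0,-0.0005],"turn":0},
  {"linear":[0,0,0],"turn":0},
  {"linear":[0,0,0],"turn":0},
  {"linear":[0,0,0],"turn":0},
  {"linear":[0,0,0],"turn":0},
])

```text
t: 9.4
ee_pos: [608.0, -165.4, 198.0]
orientation: [-2.647, -1.691, 0.0]
ft_force: [0.2, -0.1, -3.0]
width: 11.4
grasp_force: 30.0
```

Emit:
arm_command([
  {"linear":[0,0,-0.001],"turn":0},
  {"linear":[0,0,-0.003],"turn":0},
  {"linear":[0,0,-0.006],"turn":0},
  {"linear":[0,0,-0.01],"turn":0},
  {"linear":[0,0,-0.01],"turn":0},
  {"linear":[0,0,-0.01],"turn":0},
  {"linear":[0,0,-0.005],"turn":0},
  {"linear":[0,0,0],"turn":0},
  {"linear":[0,0,0],"turn":0},
])

```text
t: 10.3
ee_pos: [608.0, -165.4, 243.3]
orientation: [-2.648, -1.691, 0.0]
ft_force: [-0.2, 0.5, -3.2]
width: 11.0
grasp_force: 30.0
```

```bash
python3 - <<'E'
from h import *
o=ctrl.get_obs();print(o['ft_force'],o['moment'],o['ee_pos'],o['width'],o['qpos'])
s=cam('scene');t=cam('top')
cv2.imwrite('pics/s3.png',np.hstack([cv2.resize(f,(400,400),interpolation=2) for f in (s['frame'][140:240,170:270],t['frame'][160:240,310:390])]))
plan([507.5-6*.977,212.4+6*.212,310],(.977,-.212))
E
```

```text
[-0.17871051  0.49963801 -3.16145853] [-0.02440451  0.1076387   0.01530139] [ 607.9645917  -165.40803006  243.27121251] 11.011916626853502 [-2.84531345e-01  4.28817458e-01  1.61676926e+00  1.08426427e-05
  1.09606820e+00  1.49498413e-01]
delta [ 0.2993 -0.2557 -0.067 ] turn -0.220323843829348 xaxis [ 0.421  0.907 -0.   ] yaxis [ 0.907 -0.421 -0.001] q6 0.149 pos [ 607.7 -165.4  242.8]
```

View pics/s3.png

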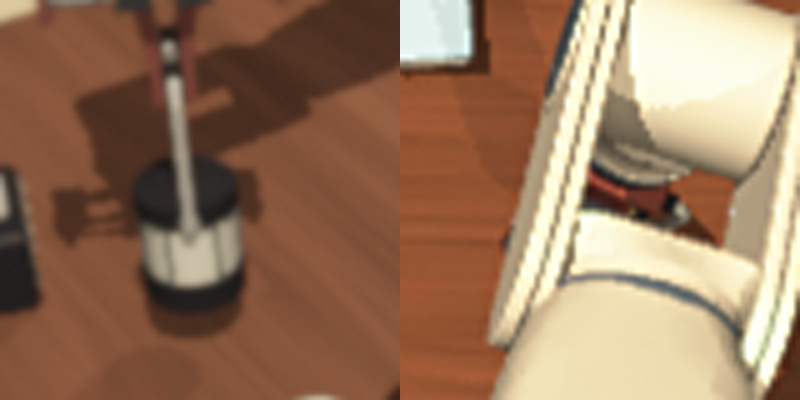

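The lantern hangs upright and clear of the dresser by its bail (left half; the arm hides it from the top camera). Next I rise and align with the hook.

Emit:
arm_command([
  {"linear":[0,0,-0.004],"turn":-0.02},
  {"linear":[0,0,-0.008],"turn":-0.03},
  {"linear":[0,0,-0.01],"turn":-0.03},
  {"linear":[0,0,-0.01],"turn":-0.03},
  {"linear":[0,0,-0.01],"turn":-0.03},
  {"linear":[0,0,-0.008],"turn":-0.03},
  {"linear":[0,0,-0.005],"turn":-0.03},
  {"linear":[0,0,-0.002],"turn":-0.02},
  {"linear":[0,0,0],"turn":0},
])

```text
t: 11.3
ee_pos: [608.1, -165.4, 300.4]
orientation: [2.445, 1.972, 0.0]
ft_force: [-0.1, -1.3, -4.2]
width: 11.2
grasp_force: 30.0
```

```bash
python3 - <<'E'
from h import *
plan([415,258,300],(.977,-.212))
E
```

```text
delta [ 0.3729 -0.2784  0.0004] turn 0.0003494211552732551 xaxis [ 0.212  0.977 -0.   ] yaxis [ 0.977 -0.212  0.   ] q6 -0.071 pos [ 608.1 -165.4  300.4]
```

Emit:
arm_command([
  {"linear":[0.004,-0.003,0],"turn":0},
  {"linear":[0.008,-0.006,0],"turn":0},
  {"linear":[0.012,-0.009,0],"turn":0},
  {"linear":[0.016,-0.012,0],"turn":0},
  {"linear":[0.016,-0.012,0],"turn":0},
  {"linear":[0.016,-0.012,0],"turn":0},
  {"linear":[0.016,-0.012,0],"turn":0},
  {"linear":[0.016,-0.012,0],"turn":0},
  {"linear":[0.016,-0.012,0],"turn":0},
  {"linear":[0.016,-0.012,0],"turn":0},
])

```text
t: 12.3
ee_pos: [536.4, -9.2, 300.5]
orientation: [2.445, 1.972, 0.0]
ft_force: [-0.5, 0.5, -3.0]
width: 10.7
grasp_force: 30.0
```

Emit:
arm_command([
  {"linear":[0.016,-0.012,0],"turn":0},
  {"linear":[0.016,-0.012,0],"turn":0},
  {"linear":[0.016,-0.012,0],"turn":0},
  {"linear":[0.016,-0.012,0],"turn":0},
  {"linear":[0.016,-0.012,0],"turn":0},
  {"linear":[0.016,-0.012,0],"turn":0},
  {"linear":[0.016,-0.012,0],"turn":0},
  {"linear":[0.016,-0.012,0],"turn":0},
  {"linear":[0.016,-0.012,0],"turn":0},
  {"linear":[0.016,-0.012,0],"turn":0},
])

```text
t: 13.3
ee_pos: [452.8, 172.3, 300.5]
orientation: [2.445, 1.972, 0.001]
ft_force: [0.6, -0.2, -3.2]
width: 11.0
grasp_force: 30.0
```

Emit:
arm_command([
  {"linear":[0.016,-0.012,0],"turn":0},
  {"linear":[0.016,-0.012,0],"turn":0},
  {"linear":[0.014,-0.01,0],"turn":0},
  {"linear":[0.012,-0.009,0],"turn":0},
  {"linear":[0.008,-0.006,0],"turn":0},
  {"linear":[0.004,-0.003,0],"turn":0},
  {"linear":[0,0,0],"turn":0},
  {"linear":[0,0,0],"turn":0},
  {"linear":[0,0,0],"turn":0},
])

```text
t: 14.2
ee_pos: [418.3, 250.0, 300.3]
orientation: [2.446, 1.971, -0.0]
ft_force: [0.4, 0.2, -3.7]
width: 11.2
grasp_force: 30.0
```

```bash
python3 - <<'E'
from h import *
import pickle
plan([507.1,238,300],(.977,-.212))
o=ctrl.get_obs();print(o['ft_force'],o['moment'])
s=cam('scene');t=cam('top');w=cam('wrist');pickle.dump((s,t,w,o),open('pics/3.pkl','wb'))
cv2.imwrite('pics/s4.png',np.hstack([cv2.resize(s['frame'][140:290,260:410],(400,400),interpolation=2),cv2.resize(w['frame'],(533,400))[:,70:470]]))
E
```

```text
delta [0.0072 0.0893 0.0003] turn -0.0009148811770500753 xaxis [ 0.213  0.977 -0.   ] yaxis [ 0.977 -0.213  0.   ] q6 0.729 pos [418.3 250.  300.3]
[ 0.42350661  0.19655648 -3.65573095] [-0.00460021  0.04695328  0.01761961]
```

View pics/s4.png

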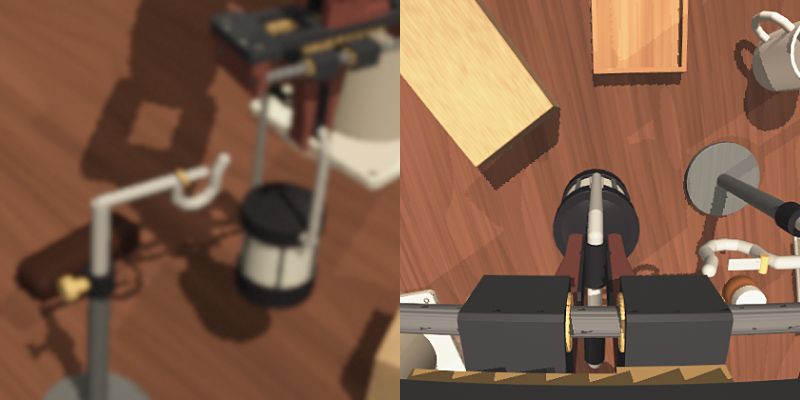

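The left half shows the lantern hanging 100 mm outward of the open hook, which lies level with the bail window. The wrist view shows the hook tip at (397,280) px and the gold clamp at (456,277) px.

```bash
python3 - <<'E'
from h import *
import pickle
np.set_printoptions(precision=1,suppress=True)
s,t,w,o=pickle.load(open('pics/3.pkl','rb'))
for n,a,b in [('tip',(397.1,280.4),(343.6,199.3)),('clamp',(455.9,277.2),(328.3,206.4))]:
    print(n,tri(w,a,s,b))
print('tip top/clamp via top-scene', tri(t,(222.3,228.7),s,(343.6,199.3)),tri(t,(225.7,216.2),s,(328.3,206.4)))
p=o['ee_pos'];y=np.array([.212,.977,0])
print('sleeve,mid,other in wrist montage', [(q[0]/1.05-70+400,q[1]/1.05) for q in proj(w,[p+12.5*y,p,p-12.5*y,p-25*y,p-37*y])])
print(proj(t,[p,p-25*y]))
# seat in stand frame
f=np.array([594.8,192.6]);c=tri(t,(225.7,216.2),s,(328.3,206.4))[0][:2];u=(c-f)/np.linalg.norm(c-f);print(u,f+90*u)
m=(p-25*y)[:2]; print('mid rel seat along u / perp',(m-f-90*u)@u,(m-f-90*u)@[-u[1],u[0]])
E
```

```text
tip (array([483.6, 218.4, 270.8]), np.float64(0.5667233603391479))
clamp (array([522.3, 209.8, 264.7]), np.float64(2.490909496210645))
tip top/clamp via top-scene (array([482.8, 217.3, 270.1]), np.float64(0.06633934196531144)) (array([521.3, 209.5, 262.8]), np.float64(0.6288473811492378))
sleeve,mid,other in wrist montage [(np.float64(597.9163264609342), np.float64(244.5852107330294)), (np.float64(597.8821094861486), np.float64(266.62022701786)), (np.float64(597.847358571156), np.float64(287.56310959701636)), (np.float64(597.8122876637968), np.float64(307.4494533702281)), (np.float64(597.7784833571314), np.float64(325.5823032597444))]
[[209.1 249.7]
 [217.3 251.7]]
[-1.   0.2] [507.1 212.7]
mid rel seat along u / perp 94.57611607125328 8.59187814570275
```

Emit:
arm_command([
  {"linear":[0.0005,0.004,0],"turn":0},
  {"linear":[0.001,0.008,0],"turn":0},
  {"linear":[0.001,0.01,0],"turn":0},
  {"linear":[0.001,0.012,0],"turn":0},
  {"linear":[0.001,0.012,0],"turn":0},
  {"linear":[0.001,0.012,0],"turn":0},
  {"linear":[0.001,0.012,0],"turn":0},
  {"linear":[0.001,0.009,0],"turn":0},
  {"linear":[0,0.006,0],"turn":0},
  {"linear":[0,0.0035,0],"turn":0},
])

```text
t: 15.35
ee_pos: [506.7, 238.8, 300.1]
orientation: [-2.446, -1.971, 0.0]
ft_force: [-0.0, -0.4, -4.0]
width: 11.0
grasp_force: 30.0
```

Emit:
arm_command([
  {"linear":[0,0,0.005],"turn":0},
  {"linear":[0,0,0.007],"turn":0},
  {"linear":[0,0,0.005],"turn":0},
  {"linear":[0,0,0.002],"turn":0},
  {"linear":[0,0,0],"turn":0},
  {"linear":[0,0,0],"turn":0},
])

```text
t: 15.95
ee_pos: [506.1, 239.0, 281.4]
orientation: [-2.446, -1.972, -0.0]
ft_force: [0.2, -0.6, -3.6]
width: 11.1
grasp_force: 30.0
```

```bash
python3 - <<'E'
from h import *
plan([506.5,238.4,281],(.976,-.218))
o=ctrl.get_obs();print(o['t'],o['ft_force'],o['moment'])
s=cam('scene')
cv2.imwrite('pics/s5.png',cv2.resize(s['frame'][160:260,270:400],(780,600),interpolation=2))
E
```

```text
delta [-0.0005  0.0005  0.0004] turn 0.005881915639207813 xaxis [0.212 0.977 0.   ] yaxis [ 0.977 -0.212  0.   ] q6 0.634 pos [506.1 239.  281.4]
15.95 [ 0.24564096 -0.61147384 -3.59724359] [-0.01376809  0.03792802  0.01713605]
```

View pics/s5.png

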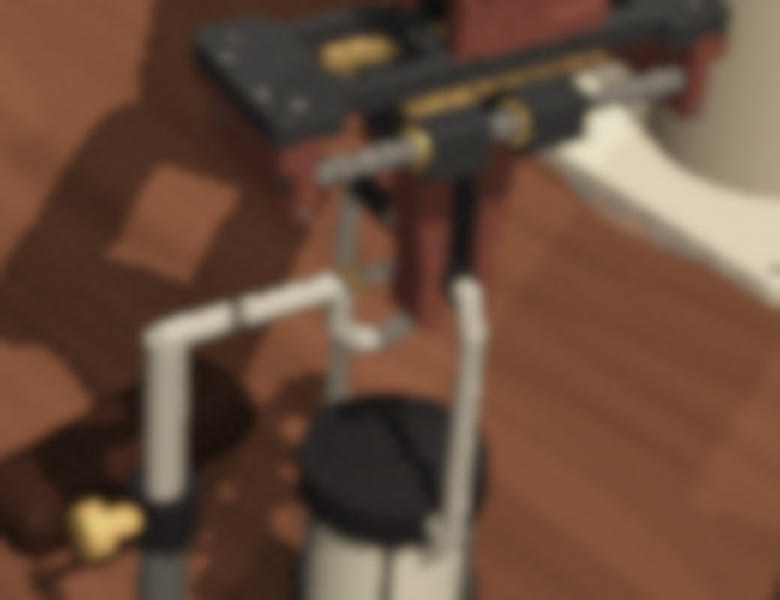

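The view shows the bail window around the hook with the bar above the gate and the lantern upright. Now I press down in small steps.

Emit:
arm_command([
  {"linear":[0,0,0.003],"turn":0.005},
  {"linear":[0,0,0.003],"turn":0},
  {"linear":[0,0,0.002],"turn":0},
  {"linear":[0,0,0.002],"turn":0},
  {"linear":[0,0,0],"turn":0},
])

```text
t: 16.5
ee_pos: [506.0, 238.8, 270.9]
orientation: [-2.451, -1.965, 0.001]
ft_force: [-0.2, -0.3, -2.7]
width: 11.3
grasp_force: 30.0
```

Emit:
arm_command([
  {"linear":[0,0,0.001],"turn":0},
  {"linear":[0,0,0.001],"turn":0},
  {"linear":[0,0,0.001],"turn":0},
  {"linear":[0,0,0],"turn":0},
])

```text
t: 16.9
ee_pos: [506.2, 239.0, 268.3]
orientation: [2.451, 1.965, 0.0]
ft_force: [-0.3, -0.1, -1.1]
width: 10.9
grasp_force: 30.0
```

Emit:
arm_command([
  {"linear":[0,0,0.001],"turn":0},
  {"linear":[0,0,0.001],"turn":0},
  {"linear":[0,0,0.001],"turn":0},
  {"linear":[0,0,0],"turn":0},
])

```text
t: 17.3
ee_pos: [506.5, 238.9, 265.4]
orientation: [2.451, 1.965, 0.001]
ft_force: [0.6, -0.3, 0.1]
width: 11.4
grasp_force: 30.0
```

Emit:
arm_command([
  {"linear":[0,0,0.001],"turn":0},
  {"linear":[0,0,0.001],"turn":0},
  {"linear":[0,0,0.001],"turn":0},
  {"linear":[0,0,0.001],"turn":0},
  {"linear":[0,0,0],"turn":0},
])

```text
t: 17.8
ee_pos: [506.2, 239.1, 261.3]
orientation: [-2.451, -1.965, -0.001]
ft_force: [2.3, 0.6, 2.6]
width: 11.4
grasp_force: 30.0
```

Emit:
arm_command([
  {"linear":[0,0,0.001],"turn":0},
  {"linear":[0,0,0.001],"turn":0},
  {"linear":[0,0,0.001],"turn":0},
  {"linear":[0,0,0.001],"turn":0},
  {"linear":[0,0,0],"turn":0},
])

```text
t: 18.3
ee_pos: [505.8, 239.0, 257.1]
orientation: [-2.451, -1.965, 0.001]
ft_force: [-0.5, 1.1, 3.0]
width: 11.0
grasp_force: 30.0
```

Emit:
arm_command([
  {"linear":[0,0,0.001],"turn":0},
  {"linear":[0,0,0.001],"turn":0},
  {"linear":[0,0,0],"turn":0},
])

```text
t: 18.6
ee_pos: [505.4, 238.9, 254.8]
orientation: [-2.45, -1.965, 0.002]
ft_force: [-3.4, 1.3, 2.0]
width: 11.4
grasp_force: 30.0
```

Emit:
arm_command([
  {"linear":[0,0,0.001],"turn":0},
  {"linear":[0,0,0.001],"turn":0},
  {"linear":[0,0,0],"turn":0},
])

```text
t: 18.9
ee_pos: [505.9, 238.6, 252.4]
orientation: [2.45, 1.966, -0.002]
ft_force: [0.6, -0.1, -3.0]
width: 11.5
grasp_force: 30.0
```

Emit:
arm_command([
  {"linear":[0,0,0.001],"turn":0},
  {"linear":[0,0,0.001],"turn":0},
  {"linear":[0,0,0],"turn":0},
])

```text
t: 19.2
ee_pos: [506.2, 238.8, 250.9]
orientation: [2.451, 1.965, -0.0]
ft_force: [0.4, -0.1, -3.0]
width: 11.4
grasp_force: 30.0
```

Emit:
arm_command([
  {"linear":[0,0,0.001],"turn":0},
  {"linear":[0,0,0.001],"turn":0},
  {"linear":[0,0,0],"turn":0},
])

```text
t: 19.5
ee_pos: [506.1, 238.9, 249.1]
orientation: [-2.451, -1.965, 0.0]
ft_force: [0.1, -1.0, -2.9]
width: 11.1
grasp_force: 30.0
```

The bar has slipped past the gate (force back to the weight alone). Now I settle it toward the seat.

Emit:
arm_command([
  {"linear":[0,0.001,0.001],"turn":0},
  {"linear":[0,0.001,0.001],"turn":0},
  {"linear":[0,0,0],"turn":0},
])

```text
t: 19.8
ee_pos: [508.2, 238.4, 247.1]
orientation: [2.451, 1.965, -0.0]
ft_force: [-0.3, 0.2, -3.1]
width: 11.4
grasp_force: 30.0
```

Emit:
arm_command([
  {"linear":[0,0.001,0.001],"turn":0},
  {"linear":[0,0.001,0.001],"turn":0},
  {"linear":[0,0,0],"turn":0},
])

```text
t: 20.1
ee_pos: [510.1, 238.0, 245.1]
orientation: [-2.451, -1.965, 0.0]
ft_force: [0.1, -0.4, -2.5]
width: 11.2
grasp_force: 30.0
```

Emit:
arm_command([
  {"linear":[0,0.001,0.001],"turn":0},
  {"linear":[0,0,0.001],"turn":0},
  {"linear":[0,0,0],"turn":0},
])

```text
t: 20.4
ee_pos: [511.2, 237.9, 243.3]
orientation: [2.451, 1.965, 0.0]
ft_force: [0.7, -0.2, -1.4]
width: 11.1
grasp_force: 30.0
```

Emit:
arm_command([
  {"linear":[0,0,0.001],"turn":0},
  {"linear":[0,0,0],"turn":0},
  {"linear":[0,0,0],"turn":0},
])

```text
t: 20.7
ee_pos: [511.2, 237.9, 242.7]
orientation: [2.451, 1.965, 0.001]
ft_force: [-1.2, 0.8, -0.1]
width: 11.1
grasp_force: 30.0
```

Emit:
arm_command([
  {"linear":[0,0,0.001],"turn":0},
  {"linear":[0,0,0],"turn":0},
  {"linear":[0,0,0],"turn":0},
])

```text
t: 21.0
ee_pos: [511.3, 238.0, 242.0]
orientation: [2.451, 1.965, 0.002]
ft_force: [-1.2, -0.0, 6.4]
width: 11.0
grasp_force: 30.0
```

Stiff contact at about 242 mm means it is seated, so I ease off and open slowly.

Emit:
arm_command([
  {"linear":[0,0,-0.001],"turn":0},
  {"linear":[0,0,0],"turn":0},
  {"linear":[0,0,0],"turn":0},
])

```text
t: 21.3
ee_pos: [511.2, 237.9, 242.4]
orientation: [2.451, 1.965, 0.001]
ft_force: [0.2, -0.7, 1.6]
width: 11.2
grasp_force: 30.0
```

Emit:
arm_command([
  {"linear":[0,0,0],"turn":0},
  {"linear":[0,0,0],"turn":0},
  {"linear":[0,0,0],"turn":0},
  {"linear":[0,0,0],"turn":0},
  {"linear":[0,0,0],"turn":0},
  {"linear":[0,0,0],"turn":0},
  {"linear":[0,0,0],"turn":0},
  {"linear":[0,0,0],"turn":0},
], jaw=-0.4)

```text
t: 22.1
ee_pos: [511.0, 237.8, 242.3]
orientation: [-2.451, -1.965, 0.0]
ft_force: [2.0, 0.6, -0.1]
width: 26.2
grasp_force: 0.0
```

```bash
python3 - <<'E'
from h import *
o=ctrl.get_obs();print(o['t'],o['ft_force'],o['moment'],o['width'],o['grasp_force'])
s=cam('scene');w=cam('wrist')
cv2.imwrite('pics/s6.png',np.hstack([cv2.resize(s['frame'][160:260,290:390],(400,400),interpolation=2),cv2.resize(w['frame'],(533,400))[:,70:470]]))
E
```

```text
22.1 [ 1.95665982  0.59174137 -0.11381262] [-0.05584253  0.10948934 -0.00198348] 26.206261174476804 0.0
```

View pics/s6.png

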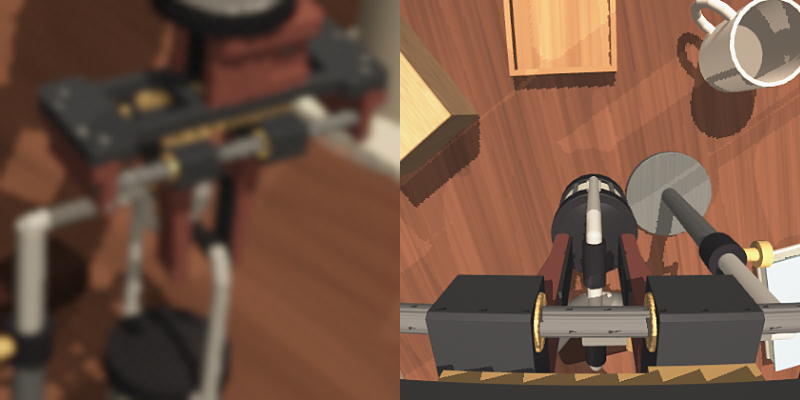

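The lantern hangs in the hook with the fingers opened around the sleeve. I'll open further and withdraw upward.

Emit:
arm_command([
  {"linear":[0,0,0],"turn":0},
  {"linear":[0,0,0],"turn":0},
  {"linear":[0,0,0],"turn":0},
  {"linear":[0,0,0],"turn":0},
  {"linear":[0,0,0],"turn":0},
  {"linear":[0,0,0],"turn":0},
], jaw=0.1)

```text
t: 22.8
ee_pos: [511.0, 237.8, 242.3]
orientation: [2.451, 1.965, 0.0]
ft_force: [0.2, -0.2, -0.8]
width: 48.4
grasp_force: 0.0
```

Emit:
arm_command([
  {"linear":[0,0,-0.002],"turn":0},
  {"linear":[0,0,-0.004],"turn":0},
  {"linear":[0,0,-0.005],"turn":0},
  {"linear":[0,0,-0.005],"turn":0},
  {"linear":[0,0,-0.005],"turn":0},
  {"linear":[0,0,-0.01],"turn":0},
  {"linear":[0,0,-0.015],"turn":0},
  {"linear":[0,0,-0.02],"turn":0},
  {"linear":[0,0,-0.03],"turn":0},
  {"linear":[0,0,-0.03],"turn":0},
])

```text
t: 23.8
ee_pos: [510.8, 237.7, 369.8]
orientation: [-2.451, -1.965, 0.001]
ft_force: [0.2, 0.7, 0.9]
width: 48.5
grasp_force: 0.0
```

Emit:
arm_command([
  {"linear":[0,0,-0.03],"turn":0},
  {"linear":[0,0,-0.02],"turn":0},
  {"linear":[0,0,0],"turn":0},
  {"linear":[0,0,0],"turn":0},
  {"linear":[0,0,0],"turn":0},
  {"linear":[0,0,0],"turn":0},
  {"linear":[0,0,0],"turn":0},
  {"linear":[0,0,0],"turn":0},
  {"linear":[0,0,0],"turn":0},
  {"linear":[0,0,0],"turn":0},
])

```text
t: 24.8
ee_pos: [511.0, 237.8, 418.2]
orientation: [2.451, 1.965, -0.0]
ft_force: [0.2, -0.1, 0.3]
width: 48.2
grasp_force: 0.0
```

```bash
python3 - <<'E'
from h import *
# two scene pictures some time apart: motion of the lantern area, and where its white diffuser is
a=cam('scene');[cam('top') for _ in range(4)];b=cam('scene')
print('motion',cv2.absdiff(a['frame'],b['frame'])[150:300,270:400].max())
# expected positions hanging: bar mid and lantern top/bottom along axis
m=np.array([507,213,241.]);y=np.array([.212,.977,0])
print(proj(b,[m+46*y,m-46*y,m-[0,0,100],m-[0,0,197]]))
g=cv2.cvtColor(b['frame'],cv2.COLOR_BGR2GRAY);q=((g<45)*255).astype(np.uint8);q[:,:300]=0;q[:,400:]=0;q[:170]=0;q[300:]=0
n,l,st,c=cv2.connectedComponentsWithStats(q);print([(s.tolist(),k.round(1)) for s,k in zip(st[1:],c[1:]) if s[4]>60])
o=ctrl.get_obs();print(o['t'],o['ft_force'],o['ee_pos'],o['width'])
E
```

```text
motion 12
[[343.79300719 224.32337363]
 [323.6654864  201.61485869]
 [330.57664741 245.44368862]
 [328.12265805 273.73477053]]
[([302, 219, 10, 19, 89], array([306.6, 228.3])), ([305, 237, 39, 50, 811], array([324.5, 260.7])), ([390, 263, 10, 26, 134], array([394.8, 276.9]))]
25.1 [ 0.05723822  0.27213479 -0.42165194] [511.00599369 237.83622639 418.31223593] 48.53103410863642
```

Emit:
arm_command([
  {"linear":[0,0,0],"turn":0},
  {"linear":[0,0,0],"turn":0},
  {"linear":[0,0,0],"turn":0},
  {"linear":[0,0,0],"turn":0},
  {"linear":[0,0,0],"turn":0},
  {"linear":[0,0,0],"turn":0},
  {"linear":[0,0,0],"turn":0},
  {"linear":[0,0,0],"turn":0},
  {"linear":[0,0,0],"turn":0},
  {"linear":[0,0,0],"turn":0},
])

```text
t: 26.1
ee_pos: [511.0, 237.8, 418.3]
orientation: [2.451, 1.965, -0.0]
ft_force: [0.2, 0.4, 0.3]
width: 48.1
grasp_force: 0.0
```

```bash
python3 - <<'E'
from h import *
a=cam('scene');b=None;[cam('top') for _ in range(4)];b=cam('scene')
print('motion',cv2.absdiff(a['frame'],b['frame'])[190:300,300:400].max(),cv2.absdiff(a['frame'],b['frame'])[10:60,10:60].max())
hsv=cv2.cvtColor(b['frame'],cv2.COLOR_BGR2HSV)
q=((hsv[...,1]<90)&(hsv[...,2]>110)).astype(np.uint8)
for y in range(190,292,4): print(y,''.join('W' if q[y,x] else ('#' if hsv[y,x,2]<60 else '.') for x in range(295,370)))
m=np.array([507,213,241.])
print(proj(b,[m,m-[0,0,100],m-[0,0,125],m-[0,0,180],m-[0,0,197]]).round(0))
E
```

```text
motion 16 3
190 ......................................................................WWWWW
194 ...........................................................................
198 ...............................................WWWW........................
202 ..............................WWW......WWW...WWWWW.........................
206 ........................WWWWWWWW...WWWWWWW.WWWWW...........................
210 ...........WWWWWWWWWWWWWWWWWWWWWWW..WWWWWWWWWWWW...........................
214 WWWWWWWWWWWWWWWWW...........WWWWWWWWWWWWWWWWW..............................
218 WWWWWWW.....................WWW...WWWWW....###.............................
222 WWWWWW..#..###.............WWWW................WWWW........................
226 WWWWWW........##...........WWW.................WWWWW.......................
230 WWWWWW......####...........WWW..................WWWWW......................
234 WWWWWW.######.............WWWW..................WWWW.......................
238 WWWWWW....................WWW..############....WWWWW.......................
242 WWWWW.##................####################
[... 357 characters left out ...]
.............#.##.###...WWWWWWW...###.....WWWWWW..........................
266 ...........###########..WWWWWWWWWWWWWWWWWWWWWWWW...........................
270 ................######..WWWWWWWWWWWWWWWWWWWWWWWW...........................
274 ...................#######.WWWWWWWWWWWWWWWWWW..##..........................
278 .....................##########################............................
282 ......WWWWWWWW..........##################.................................
286 ......WWWWWWWWW............................................................
290 ......WWWWWW...............................................................
[[333. 213.]
 [331. 245.]
 [330. 253.]
 [329. 269.]
 [328. 274.]]
```

Emit:
arm_command([
  {"linear":[0,0,0],"turn":0},
  {"linear":[0,0,0],"turn":0},
  {"linear":[0,0,0],"turn":0},
  {"linear":[0,0,0],"turn":0},
  {"linear":[0,0,0],"turn":0},
  {"linear":[0,0,0],"turn":0},
  {"linear":[0,0,0],"turn":0},
  {"linear":[0,0,0],"turn":0},
  {"linear":[0,0,0],"turn":0},
  {"linear":[0,0,0],"turn":0},
])

```text
t: 27.4
ee_pos: [511.0, 237.8, 418.3]
orientation: [2.451, 1.965, -0.0]
ft_force: [-0.5, 0.2, -0.8]
width: 48.1
grasp_force: 0.0
```

```bash
python3 - <<'E'
from h import *
r=[]
for i in range(24):
    b=cam('scene');hsv=cv2.cvtColor(b['frame'],cv2.COLOR_BGR2HSV).astype(int)
    w=np.clip(90-hsv[260:276,310:348,2],-60,60)*-1.0+60; yy,xx=np.mgrid[260:276,310:348]
    k=cv2.cvtColor(b['frame'],cv2.COLOR_BGR2GRAY)[236:260,312:345].astype(float);k=np.clip(70-k,0,70);y2,x2=np.mgrid[236:260,312:345]
    r.append(((w*xx).sum()/w.sum(),(w*yy).sum()/w.sum(),(k*x2).sum()/k.sum(),(k*y2).sum()/k.sum()))
r=np.array(r);print(r.round(2)[::2],np.ptp(r,axis=0),ctrl.get_obs()['t'])
E
```

```text
[[331.13 267.76 327.5  248.93]
 [331.12 267.75 327.5  248.92]
 [331.12 267.75 327.5  248.91]
 [331.13 267.76 327.52 248.92]
 [331.13 267.76 327.5  248.92]
 [331.13 267.77 327.49 248.92]
 [331.12 267.76 327.5  248.92]
 [331.13 267.76 327.51 248.92]
 [331.13 267.76 327.49 248.93]
 [331.13 267.76 327.49 248.92]
 [331.13 267.76 327.49 248.93]
 [331.12 267.76 327.51 248.93]] [0.01485156 0.01072384 0.02584478 0.03118551] 28.6
```

Over 1.2 s the lantern's tracked position moves less than 0.04 px, so it is still, and the arm is clear. I'm handing in.

```bash
python3 -c "
from workcell import ctrl
print(ctrl.close_job())"
```

```text
the job is handed in; nothing more can be done
None
```

The lantern hangs upright and still in the snap hook and is released; I handed the job in at about 29 s, with gate closure inferred from the forces and the final image rather than measured, and no verdict was returned.

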